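# Pack candle holders head to foot in a tilted tray

### The arm

A 6-joint arm with a two-finger parallel gripper is mounted at the origin on the work surface. World frame = base frame: x ahead of the robot, y to its left, z up, the work surface at z = 0. Lengths are in mm, angles in rad, forces in N, time in s.
With the tool pointing down it reaches from about 350 to 975 mm from the base axis. Payload 7.1 kg.
Tool frame: the origin (TCP) lies on the front face of the gripper's body, between the roots of the fingers; the fingertips stand 80 mm ahead of it and the grasp point (between the pads) lies 61 mm ahead of it (env.tips_ahead is the distance from the TCP to the fingertips, in mm); z points along the fingers, y is the line along which they close (so a half turn about z gives the same grasp; the last joint's range is limited). The gripper opens to 88 mm and grips with 3 to 60 N. Pads are 20 mm wide; open, the fingers measure 115 mm over their backs; the gripper's body (75 mm by 178 mm) begins 61 mm behind the grasp point.
Start: joints at [-1.15, 0.423, 1.63, -0, 1.089, -0.019], TCP at [266.114, -565.499, 302.675] pointing down, gripper open.
Joint ranges: [-3, 3], [-0.9, 2.11], [0.09, 2.58], [-1.31, 4.45], [0.11, 2.69], [-2.54, 2.54]. Speed limits (rad/s): [2.39, 2.39, 3.01, 3.14, 3.14, 3.14].

### API

Orientations are given as a unit quaternion [x, y, z, w].
In Python, from station import env, set_gripper, viewer, workorder gives the robot as it stands. Calls block until the motion is done:
- env.reach(position, orientation): joint-space move of the TCP to a pose.
- env.move_l(position, rot=None, rate=150, f_stop=None): straight line of the TCP; rot=None keeps the orientation; rate is the mean speed in mm/s. With f_stop (N) it stops when the force on the tool has changed by that much, and returns True; else False.
- env.move_joints(angles): joint-space move.
- set_gripper(opening): finger opening in mm; the grip force is fixed at half the most; returns when the fingers have stopped.
- env.hold(seconds).
- env.ik(position, orientation): joint angles nearest the present ones, or None.
- env.read_state(): the state.
- viewer.camera(name): name is "scene" or "top" or "wrist"; returns the picture (384x512x3 uint8, blue, green, red); there is no depth.
- viewer.camera_params(name): a dict with "fx", "fy", "cx", "cy" (pixels), "pose" (4x4, takes a point from camera to world coordinates); the wrist camera has in their place "tool_from_camera" (4x4, takes a point from camera to tool coordinates, whose origin is the TCP and whose axes are the flange's). Camera axes: x right, y up, looking along -z (the intrinsics and any distortion apply to the point x, -y, -z); pixel columns grow to the right and rows downward; lengths in mm; the calibration is good to about 2 mm. The wrist camera is an equidistant fisheye: a pixel r from the principal point sees the ray r / f radians off the axis. A picture is of the moment at which its call begins: read the wrist's pose just before it. camera_params takes no time and is no camera call.
A pose or a line that the arm cannot do raises env.IKError and nothing moves.
- workorder.sign_off(): hands the job in; it is judged then, once.
The state is a dict: "time_s": time; "qpos": joint angles; "dq": joint speeds; "tau": joint torques, N m; "tool_pos": TCP position; "orientation": TCP orientation; "force": force on the tool from outside, world axes, zero at the start; "wrist_torque": the same for the moment, N m; "width": finger opening in mm; "grip_force": force on a finger pad.
Only numpy, scipy, OpenCV 4.12 (cv2) and the standard library are available. Lean on these libraries where they do the work, as an engineer would, in place of code of your own. Each camera call takes 0.05 s, during which the arm holds its last target. There are 200 camera calls.

### The job

Fill the tilted tray: the candle holders go in one straight row up the slope, alternately foot down and foot up, so that each foot tucks beside its neighbour's stem and all four sit snugly together, flat on the tray floor. Two are in already: put in the upright one next, slid down the slope so that its foot goes under the overhanging foot of the upside-down one and its stem is snug against it, and then stand the upside-down one, still cork up, in the last place before the high end wall, snug against it in turn. It is stoneware, so set each piece down rather than let it drop, leave the two packed ones and everything else on the table where they are, and let go at the end.

Things in the scene. Friction and masses are not known exactly. Their poses are not given: they have to be found in the camera images.
- tray: Cardboard tray fixed on a grey stand (130 mm wide), tilted 25 degrees, low end to the robot, yaw within 17 degrees. Origin: middle of its inner floor, 78 mm above the table; x up the slope, y across, z square to the floor. Inside 224 mm long (x -112 to 112) and 74 mm wide; walls 4 mm thick; side and low end walls 30 mm high, high end wall (point tray_end) 87 mm.
- tray_end (a point): On the tray's inner floor, at the foot of its high end wall, on the middle line (tray x +112 mm). The top of that wall, 205 mm above the table, is the highest point of the tray and stand.
- holder_first: Blue stoneware candle holder like a top hat: round foot 62 mm across, 14 mm thick, cork underneath; round stem 38 mm across, 70 mm long, brass-ringed hole in its end; 84 mm tall, 0.23 kg. Origin on the axis at half height (42 mm from each end), z from foot to candle end; all four are alike. This one is in the tray, foot down, against the low end wall (tray x about -81 mm).
- holder_second: Holder of the same shape and frame, in the tray next to the first, upside down: on its candle end, foot and cork uppermost, tray x about -30 mm, resting lightly against the first. Its foot overhangs the first one's foot, so their axes are 50 mm apart (foot radius 31 + stem radius 19). Not fixed.
- holder_upright: Holder of the same shape and frame, standing foot down on the table to the left or right of the stand; 0.18 to 0.3 kg.
- holder_inverted: Holder of the same shape and frame, standing upside down on the table (candle end down, foot and cork uppermost) on the other side of the stand; 0.18 to 0.3 kg.
- carton_lid: Bystander: the tray's deep cardboard outer cover standing open side up, 92 x 242 x 95 mm, beyond the stand. Origin at the centre of its underside.
- pen_mug: Bystander: white mug with pens, 74 mm across, about 160 mm tall with the pens. Origin at the centre of its underside.
- glasses_case: Bystander: black spectacles case, 62 x 160 x 36 mm. Origin at the centre of its underside.
- bird_house: Bystander: small plywood bird house, 75 x 85 mm, 155 mm tall. Origin at the centre of its underside.
- bowl: Bystander: white bowl, 120 mm across, 55 mm tall. Origin at the centre of its underside.
- beehive_jar: Bystander: yellow beehive-shaped pot, 80 mm across, 102 mm tall. Origin at the centre of its underside.
- tape_dispenser: Bystander: blue tape dispenser with a roll of brown tape, 150 x 62 x 85 mm. Origin at the centre of its underside.

How it is judged:
By the outcome, as a careful person would: the job done as asked, in the order asked, and still so for the second after the job is handed in, with the robot touching nothing.
It also fails if it takes over 56 s, if anything falls off the work surface, if the arm or the gripper's body presses on something with over 40 N, if the wrist force passes 120 N, or if a joint passes its speed limit or range.

## Working session

There is one attempt and no reset: what is moved stays moved. The work goes in short steps, each a Python script; the robot and the scene stay as the last script left them, time stands still between calls to the robot, and variables do not carry over. Pictures are saved under pics/ and viewed, at most 10 in all, crops included, and the job is handed in when it is done.

```bash
ls; mkdir -p pics; python3 - <<'E'
from station import env,viewer
import cv2,numpy as np
for n in("scene","top"):
    cv2.imwrite(f"pics/{n}0.png",viewer.camera(n)); p=viewer.camera_params(n); print(n,{k:np.round(v,3).tolist() for k,v in p.items()})
p=viewer.camera_params("wrist");print({k:np.round(v,3).tolist() for k,v in p.items()})
s=env.read_state();print(s)
E
```

```text
pics
scene {'fx': 359.603, 'fy': 359.603, 'cx': 255.337, 'cy': 189.629, 'pose': [[0.841, -0.32, 0.436, 1044.837], [0.541, 0.483, -0.688, -746.236], [0.01, 0.815, 0.58, 701.868], [0.0, 0.0, 0.0, 1.0]]}
top {'fx': 416.413, 'fy': 416.413, 'cx': 251.403, 'cy': 187.44, 'pose': [[0.002, 0.988, -0.157, 348.275], [-1.0, 0.003, 0.008, 1.421], [0.008, 0.157, 0.988, 1571.743], [0.0, 0.0, 0.0, 1.0]]}
{'fx': 297.319, 'fy': 297.319, 'cx': 256.021, 'cy': 195.043, 'tool_from_camera': [[0.0, 0.964, 0.265, 72.242], [1.0, -0.0, -0.0, -0.094], [-0.0, 0.265, -0.964, -80.194], [0.0, 0.0, 0.0, 1.0]]}
{'time_s': 0.1, 'qpos': array([-1.14999223e+00,  4.23769478e-01,  1.63060006e+00,  1.92362772e-05,
        1.08864050e+00, -1.90019697e-02]), 'dq': array([ 0.00057073, -0.00142167, -0.00188402, -0.00231029,  0.00072342,
        0.00097367]), 'tau': array([ 6.17489568e-04, -5.45617282e+01, -2.74328309e+01,  6.47186721e-02,
        1.88821717e-02, -4.51055939e-05]), 'tool_pos': array([ 265.96560605, -565.14601473,  301.98152303]), 'orientation': array([ 9.75919335e-01,  2.18130579e-01, -1.33073403e-04, -6.96135131e-04]), 'force': array([-0.82498035, -0.23599034,  0.54939932]), 'wrist_torque': array([-0.0390905 ,  0.03267603, -0.04522069]), 'grip_force': 0.0, 'width': 87.94506295253234}
```

View pics/scene0.png

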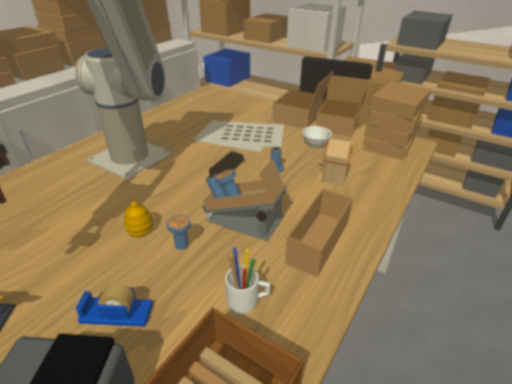

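View pics/top0.png

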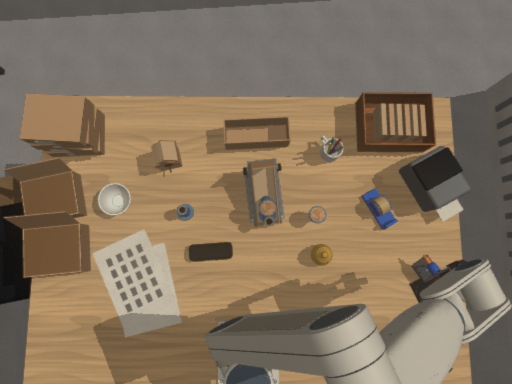

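The scene shows the tray on its stand in the middle, with the upright holder on its left and the inverted one on its right. In the top view the upright holder is at about (185,212), the inverted one at (317,214) and the tray from (268,220) at its low end to (263,162) at its high end. The bird house is at (168,155), the glasses case at (210,252) and the jar at (321,254).

```bash
cat > h.py <<'E'
import numpy as np,cv2
from scipy.spatial.transform import Rotation as R
from station import env,set_gripper,viewer,workorder
def ray(name,px,st=None):
    p=viewer.camera_params(name); px=np.atleast_2d(px).astype(float)
    u=(px[:,0]-p["cx"])/p["fx"]; v=(px[:,1]-p["cy"])/p["fy"]
    if name=="wrist":
        r=np.hypot(u,v)+1e-12
        d=np.c_[u/r*np.sin(r),-v/r*np.sin(r),-np.cos(r)]
        T=np.eye(4);T[:3,:3]=R.from_quat(st["orientation"]).as_matrix();T[:3,3]=st["tool_pos"]
        M=T@p["tool_from_camera"]
    else:
        d=np.c_[u,-v,-np.ones_like(u)]; M=np.array(p["pose"])
    return M[:3,3],d@M[:3,:3].T
def on_z(name,px,z,st=None):
    o,d=ray(name,px,st); return o+d*((z-o[2])/d[:,2])[:,None]
def down(yaw,tilt=0):
    """tool x along yaw dir (up slope), tool z down, tilted back by tilt about tray y"""
    # tray frame: x up slope
    Tr=R.from_euler("ZY",[yaw,-tilt]).as_matrix()
    return R.from_matrix(np.c_[Tr[:,0],-Tr[:,1],-Tr[:,2]])
def snap(f):
    st=env.read_state(); im=viewer.camera("wrist"); cv2.imwrite(f,im); np.savez(f+".npz",tool_pos=st["tool_pos"],orientation=st["orientation"]); return im,st
E
python3 - <<'E'
from h import *
for n,p,z in [("upright",(185,212),84),("inv",(317,214),84),("traylow",(268,222),60),("trayhigh",(263,162),200),("jar",(321,254),100),("bird",(168,155),150),("case",(210,252),36),("mug",(332,148),90)]:
    print(n,on_z("top",p,z).round(0))
print(on_z("scene",(178,220),84).round(),on_z("scene",(276,150),84).round())
q=down(0).as_quat(); print(q, [env.ik(p,q) for p in([480,-20,480],[420,200,400],[450,-200,400])])
q=down(0,np.radians(25)).as_quat(); print([env.ik(p,q) for p in([480,-20,400],)])
E
```

```text
upright [[495. 227.  84.]]
inv [[ 489. -245.   84.]]
traylow [[462. -71.  60.]]
trayhigh [[653. -48. 200.]]
jar [[ 347. -254.  100.]]
bird [[688. 282. 150.]]
case [[354. 140.  36.]]
mug [[ 731. -305.   90.]]
[[ 485. -242.   84.]] [[511. 229.  84.]]
[1. 0. 0. 0.] [array([-6.64152869e-02,  3.19167870e-02,  1.72430343e+00, -4.44089210e-16,
        1.38537243e+00,  1.50438104e+00]), array([ 4.18835371e-01,  6.96252929e-02,  1.86385038e+00, -4.44089210e-16,
        1.20811698e+00,  1.98963170e+00]), array([-4.42391921e-01,  1.15805587e-01,  1.81202638e+00, -4.44089210e-16,
        1.21376068e+00,  1.12840441e+00])]
[array([-0.08321636, -0.05167126,  2.0379331 ,  0.053237  ,  0.72102771,
        1.45534137])]
```

```bash
python3 - <<'E'
from h import *
q=down(0).as_quat()
for n,p in [("inv",[489,-245,330]),("up",[500,228,330])]:
    env.reach(p,q); snap(f"pics/w_{n}.png")
env.reach([530,-58,430],down(-0.1,np.radians(25)).as_quat()); snap("pics/w_tray.png")
print(env.read_state()["time_s"])
a=[cv2.imread(f"pics/w_{n}.png") for n in("inv","up")]
cv2.imwrite("pics/pair.png",cv2.resize(np.hstack(a),(800,300)))
E
```

```text
4.625
```

View pics/pair.png

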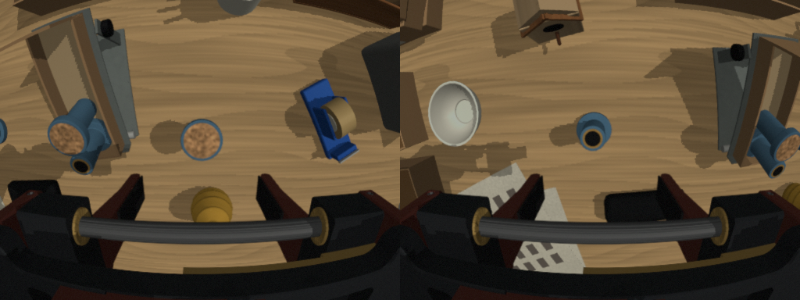

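View pics/w_tray.png

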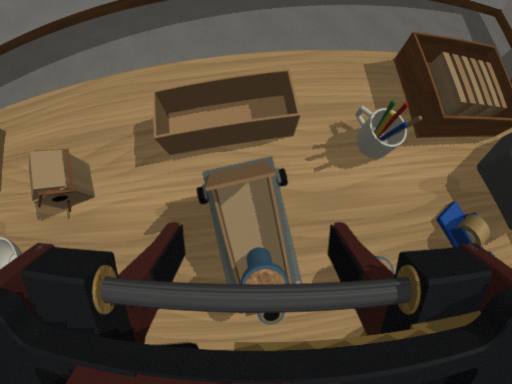

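The left image shows the inverted holder's cork disc at about (202,139), and the right one shows the upright's brass-ringed hole at (593,138). The tray view shows the empty upper tray with the high wall from (203,175) to (280,160) and two black knobs at its sides. The two packed holders are partly hidden by the gripper, so I'll take a better-centred tray view.

```bash
python3 - <<'E'
from h import *
y=0.12; q=down(y,np.radians(25)); m=q.as_matrix()
p=np.array([555,-58,78])-300*m[:,2]-75*m[:,0]
env.reach(p,q.as_quat()); im,st=snap("pics/w_tray2.png"); print(p,st["time_s"])
cv2.imwrite("pics/t2c.png",cv2.resize(im[40:300,130:390],None,fx=2.3,fy=2.3,interpolation=cv2.INTER_CUBIC))
E
```

```text
[361.64201719 -81.31497741 318.19596648] 5.45
```

View pics/t2c.png

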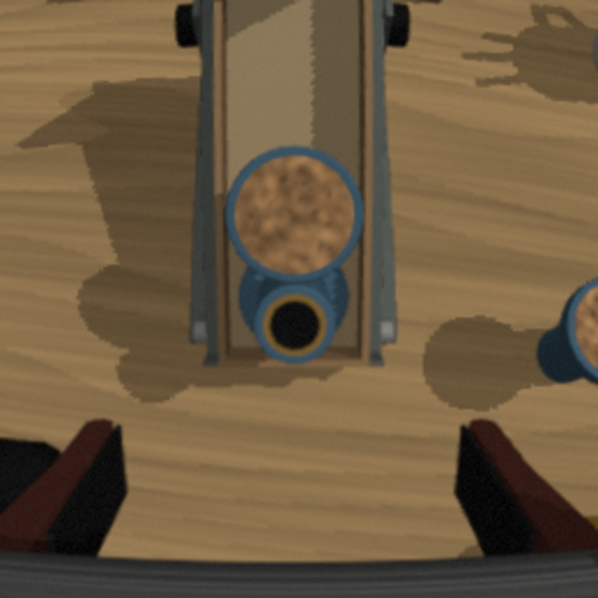

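The crop shows the tray axis almost image-vertical. The second's cork centre is at about (294,212) in the crop, which is full-frame (257.8,132). The first's hole is at (295,325), or (258,181) full-frame, and the side walls are centred on the same line. Next I'll measure with blue-ring contours.

```bash
cat >> h.py <<'E'
def rings(im,amin=40):
    """ellipses enclosed by blue stoneware (cork disc or brass ring)"""
    hsv=cv2.cvtColor(cv2.resize(im,None,fx=4,fy=4,interpolation=cv2.INTER_CUBIC),cv2.COLOR_BGR2HSV)
    m=cv2.inRange(hsv,(95,70,25),(115,255,255))
    cs,hi=cv2.findContours(m,cv2.RETR_CCOMP,cv2.CHAIN_APPROX_NONE); out=[]
    for c,h in zip(cs,hi[0] if hi is not None else []):
        if h[3]>=0 and cv2.contourArea(c)>amin*16:
            (x,y),(a,b),_=cv2.fitEllipse(cv2.convexHull(c)); out.append(((x-1.5)/4,(y-1.5)/4,a/4,b/4))
    return out
def load(f): 
    return cv2.imread(f),dict(np.load(f+".npz"))
E
python3 - <<'E'
from h import *
from scipy.optimize import least_squares
for n in("inv","up","tray2"):
    im,st=load(f"pics/w_{n}.png")
    for e in rings(im):
        print(n,np.round(e,1),on_z("wrist",e[:2],84,st).round(1))
im,st=load("pics/w_tray2.png")
px=[]
for e in rings(im):
    if 240<e[0]<275: px.append(e[:2])
px=np.array(sorted(px,key=lambda p:p[1])); print(px)
o,d=ray("wrist",px,st)
t=25*np.pi/180
def f(v):
    Tr=R.from_euler("ZY",[v[2],-t]); P=np.array([v[0],v[1],78])+Tr.apply([[-30,0,84],[-81,0,84]])
    w=P-o; dn=d/np.linalg.norm(d,axis=1)[:,None]
    return np.cross(w,dn).ravel()
s=least_squares(f,[555,-58,.12]); print(s.x,s.fun.round(1))
E
```

```text
inv [257.8 179.7  47.8  49.1] [[ 488.6 -247.6   84. ]]
up [246.1 177.1  27.2  27.8] [[503.1 238.3  84. ]]
tray2 [257.7 180.9  29.   29.8] [[467.9 -70.9  84. ]]
tray2 [257.6 133.   53.5  53.9] [[527.2 -63.6  84. ]]
[[257.55718994 133.03010559]
 [257.65545654 180.88046265]]
[ 5.67425421e+02 -5.82016917e+01  1.23968537e-01] [-0.1  0.7 -0.   0.1 -0.6  0. ]
```

```bash
cat >> h.py <<'E'
TILT=np.radians(25)
def proj(P,st):
    p=viewer.camera_params("wrist"); T=np.eye(4);T[:3,:3]=R.from_quat(st["orientation"]).as_matrix();T[:3,3]=st["tool_pos"]
    c=(np.c_[P,np.ones(len(P))]@np.linalg.inv(T@p["tool_from_camera"]).T)[:,:3]
    th=np.arctan2(np.hypot(c[:,0],c[:,1]),-c[:,2]); ph=np.arctan2(-c[:,1],c[:,0])
    return np.c_[p["cx"]+p["fx"]*th*np.cos(ph),p["cy"]+p["fx"]*th*np.sin(ph)]
E
python3 - <<'E'
from h import *
O=np.array([567.4,-58.2,78]);Tr=R.from_euler("ZY",[.124,-TILT])
out=[]
for n,(y0,y1,x0,x1) in (("tray",(140,310,170,320)),("tray2",(0,210,180,340))):
    im,st=load(f"pics/w_{n}.png"); c=cv2.resize(im[y0:y1,x0:x1],None,fx=2.6,fy=2.6,interpolation=cv2.INTER_CUBIC)
    pts=[[x,s*37,30] for x in(-112,-60,0,60) for s in(1,-1)]+[[112,s*37,87] for s in(1,-1)]+[[112,s*37,0] for s in(1,-1)]
    for u,v in proj(O+Tr.apply(pts),st):
        cv2.circle(c,(int((u-x0+.5)*2.6),int((v-y0+.5)*2.6)),2,(0,0,255),-1)
    out.append(np.vstack([c,np.zeros((546-c.shape[0],c.shape[1],3),np.uint8)]))
o=np.hstack(out); print(o.shape); cv2.imwrite("pics/ov.png",o[:, :800])
E
```

```text
(546, 806, 3)
```

View pics/ov.png

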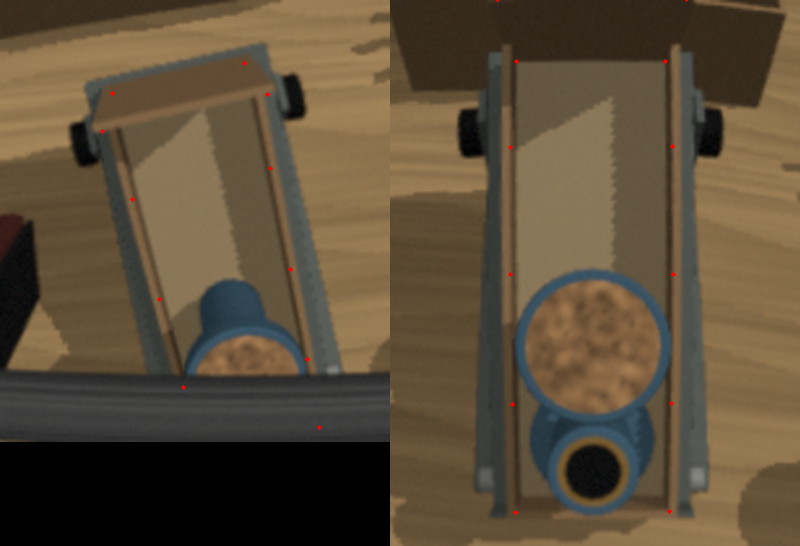

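The overlay matches: projected floor corners at (516,62) and (665,62) sit on the tray's high inner corners, and the side-wall points lie on the wall tops. Tray pose: origin (567.4,-58.2,78), yaw 0.124. Next I'll check the knob position and pick the upright.

```bash
cat >> h.py <<'E'
O=np.array([567.4,-58.2,78]);YAW=.124;Tr=R.from_euler("ZY",[YAW,-TILT])
QT=down(YAW,TILT).as_quat()
def T(x,z,y=0): return O+Tr.apply([x,y,z])
def totray(p): return Tr.inv().apply(np.asarray(p)-O)
def S(msg=""):
    s=env.read_state(); print(msg,round(s["time_s"],2),"pos",s["tool_pos"].round(1),"tray",totray(s["tool_pos"]).round(1),"F",s["force"].round(1),"Ft",Tr.inv().apply(s["force"]).round(1),"w",round(s["width"],1),"g",round(s["grip_force"],1)); return s
E
python3 - <<'E'
from h import *
a=load("pics/w_tray.png")[1];b=load("pics/w_tray2.png")[1]
for p,q in(((202.2,194.5),(210.3,50.3)),((282,177),(180+321/2.6,132/2.6))):
    o1,d1=ray("wrist",p,a);o2,d2=ray("wrist",q,b);d1=d1[0];d2=d2[0]
    s=np.linalg.lstsq(np.c_[d1,-d2],o2-o1,rcond=None)[0]; A=o1+s[0]*d1;B=o2+s[1]*d2
    print("knob tray",totray((A+B)/2).round(),np.linalg.norm(A-B).round(1))
q=down(YAW).as_quat()
env.reach([503,238.3,230],q); env.move_l([503,238.3,121]); S("at")
set_gripper(30); S("grip")
env.move_l([503,238.3,125],rate=40); S("lift")
env.move_l([503,238.3,340],rate=250); s=S("up")
print(env.ik(T(38,121+100),QT))
E
```

```text
knob tray [ 81.  63. -28.] 1.8
knob tray [ 81. -64. -29.] 1.2
at 7.69 pos [503.6 238.2 121.7] tray [ -5.7 302.   50.9] F [ 0.4 -0.4  1. ] Ft [ 0.7 -0.4  0.8] w 87.8 g 0.0
grip 8.52 pos [503.  238.3 121. ] tray [ -6.5 302.2  50.5] F [ 0.1 -0.1  1.1] Ft [ 0.5 -0.2  1. ] w 37.6 g 30.0
lift 8.77 pos [503.  238.3 125.1] tray [ -4.8 302.2  54.2] F [ 0.1 -0.1 -2.2] Ft [-0.9 -0.1 -2. ] w 37.7 g 30.0
up 9.78 pos [502.3 238.  338.7] tray [ 84.8 301.9 248.1] F [-0.7  0.2 -1.8] Ft [-1.3  0.3 -1.4] w 37.3 g 30.0
[-0.21401613  0.16357108  2.08825682  0.29996721  0.49415589  0.99653549]
```

```bash
python3 - <<'E'
from h import *
env.reach(T(40,221),QT); S("above")
env.move_l(T(40,131),rate=120); env.hold(.2); S("near")
print(env.move_l(T(40,115),rate=20,f_stop=3)); s=S("floor")
z=totray(s["tool_pos"])[2]
env.move_l(T(40,z+1.5),rate=20)
print(env.move_l(T(12,z+1.5),rate=25,f_stop=3)); S("slide")
E
```

```text
above 10.94 pos [510.9 -64.8 294.9] tray [ 40.1   0.4 220.6] F [-0.6  0.2 -2.2] Ft [-1.4  0.3 -1.7] w 37.7 g 30.0
near 12.04 pos [548.5 -60.7 214.4] tray [ 4.040e+01 -1.000e-01  1.317e+02] F [ 0.8  0.2 -3.2] Ft [-0.6  0.1 -3.3] w 37.7 g 30.0
True
floor 12.6 pos [552.7 -60.  204. ] tray [ 39.8  -0.  120.4] F [-0.7 -1.  -0.1] Ft [-0.8 -0.9  0.3] w 37.4 g 30.0
True
slide 13.67 pos [533.3 -62.7 196.4] tray [ 18.9  -0.2 121.8] F [ 3.4 -0.3  0.9] Ft [ 3.4 -0.7 -0.6] w 37.8 g 30.0
```

```bash
python3 - <<'E'
from h import *
s=env.read_state(); p=totray(s["tool_pos"]); x=p[0]+.3
print(env.move_l(T(x,p[2]-5),rate=10,f_stop=3)); s=S("floor"); p=totray(s["tool_pos"])
print(env.move_l(T(x-4,p[2]),rate=10,f_stop=3)); s=S("push"); 
snap("pics/w_c1.png")
set_gripper(56); S("open")
env.hold(.3)
m=totray(env.read_state()["tool_pos"])
env.move_l(T(m[0],m[2]+60),rate=80); env.move_l(T(m[0]-40,m[2]+170),rate=200); S("clear")
q=down(YAW,TILT);m=q.as_matrix();p=np.array([555,-58,78])-300*m[:,2]-75*m[:,0]
env.reach(p,QT); im,st=snap("pics/w_tray3.png")
cv2.imwrite("pics/t3c.png",cv2.resize(im[20:220,170:350],None,fx=3,fy=3,interpolation=cv2.INTER_CUBIC))
o,d=None,None
for e in rings(im):
    o,d=ray("wrist",e[:2],st); n=Tr.apply([0,0,1]); P=o+d[0]*((O+84*n-o)@n)/(d[0]@n); print(np.round(e,1),totray(P).round(1))
E
```

```text
True
floor 13.95 pos [534.  -62.4 195.1] tray [ 19.   -0.  120.4] F [-1.2  0.4  3.7] Ft [0.6 0.6 3.9] w 37.9 g 30.0
True
push 14.16 pos [533.9 -62.4 195.1] tray [ 18.9  -0.  120.4] F [-0.7  0.5  3.3] Ft [0.8 0.6 3.2] w 37.7 g 30.0
open 14.72 pos [534.  -62.5 195. ] tray [ 1.890e+01 -1.000e-01  1.203e+02] F [-0.1  0.5  0.2] Ft [0.  0.5 0.2] w 55.5 g 0.0
clear 16.65 pos [427.1 -75.8 332.1] tray [-2.08e+01 -1.00e-01  2.90e+02] F [ 0.4  0.3 -0.5] Ft [ 0.2  0.2 -0.7] w 56.1 g 0.0
[257.9 178.7  29.2  29.8] [-80.8  -0.1  84. ]
[258.1 130.7  53.7  54.1] [-31.2  -0.3  84. ]
[257.7  81.9  29.9  30.9] [18.4  0.  84. ]
```

View pics/t3c.png

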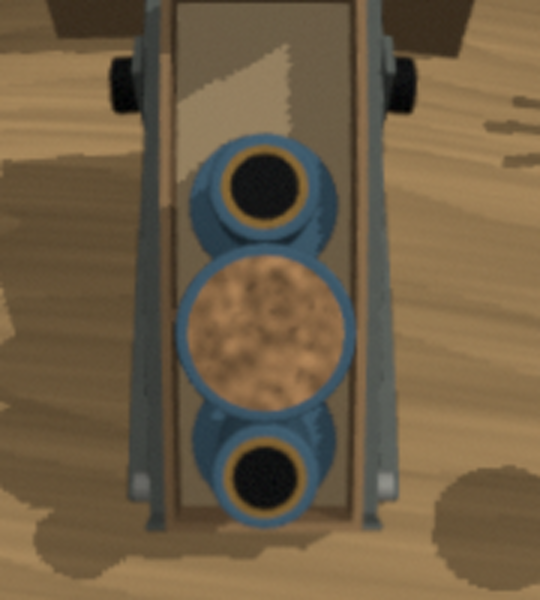

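The picture shows a straight row: the first's ring at (265,478), the second's cork at (266,332) and the upright's ring at (264,186). The measured spacings are 49.6 mm, so they are snug. Now the inverted one.

```bash
python3 - <<'E'
from h import *
set_gripper(88)
q=down(YAW).as_quat(); x,y=488.6,-247.6
env.reach([x,y,260],q); env.move_l([x,y,137]); S("at")
set_gripper(54); S("grip")
env.move_l([x,y,141],rate=30); S("lift")
env.move_l([x,y,345],rate=200); S("up")
env.reach(T(75,237),QT); env.hold(.3); S("above")
cv2.imwrite("pics/s_ins.png",cv2.resize(viewer.camera("scene")[90:250,150:330],None,fx=3.3,fy=3.3,interpolation=cv2.INTER_CUBIC))
E
```

```text
at 19.56 pos [ 489.  -247.7  138. ] tray [ -66.4 -178.4   97.1] F [-0.1  0.1  0.3] Ft [0.  0.1 0.3] w 87.9 g 0.0
grip 20.09 pos [ 488.8 -247.7  137.4] tray [ -66.9 -178.3   96.7] F [-0.6  0.6  4.3] Ft [1.4 0.7 4.2] w 61.1 g 30.0
lift 20.38 pos [ 488.5 -247.5  140.9] tray [ -65.6 -178.1  100. ] F [-0.4 -0.  -2. ] Ft [-1.2  0.  -1.7] w 61.3 g 30.0
up 21.54 pos [ 488.  -247.3  343.8] tray [  19.7 -177.8  284.1] F [ 0.8 -0.1 -1.1] Ft [ 0.2 -0.2 -1.3] w 60.9 g 30.0
above 22.67 pos [535.7 -63.  324.5] tray [ 75.1  -0.9 237. ] F [-1.1 -0.3 -1.5] Ft [-1.7 -0.2 -0.8] w 61.5 g 30.0
```

View pics/s_ins.png

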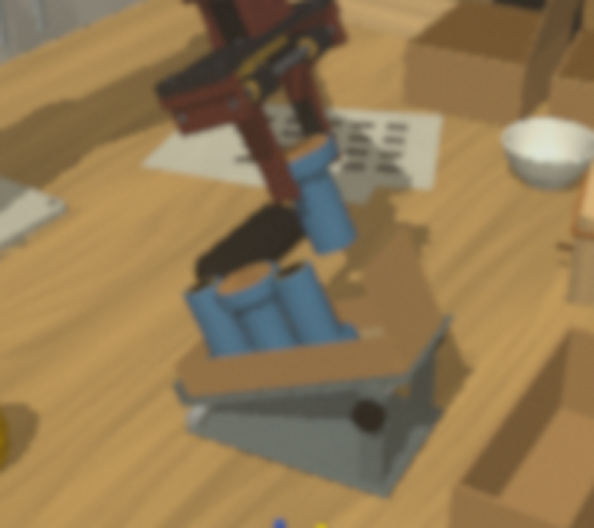

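The picture shows the inverted holder in the gripper above the tray, axis from about (312,160) to (335,245). That is slightly steeper than the packed ones, so it may have swung a little in the grip. I'll measure the swing.

```bash
python3 - <<'E'
from h import *
im=viewer.camera("scene")[90:250,150:330]; f=4
hsv=cv2.cvtColor(cv2.resize(im,None,fx=f,fy=f,interpolation=cv2.INTER_CUBIC),cv2.COLOR_BGR2HSV)
m=cv2.inRange(hsv,(95,70,25),(115,255,255))
n,l,st,c=cv2.connectedComponentsWithStats(m)
p=viewer.camera_params("scene");M=np.linalg.inv(np.array(p["pose"]))
def ps(P):
    k=M[:3,:3]@P+M[:3,3]; return np.array([p["cx"]-p["fx"]*k[0]/k[2],p["cy"]+p["fy"]*k[1]/k[2]])
k=None
for i in range(1,n):
    if st[i,4]<300: continue
    r=l==i; rows=range(st[i,1],st[i,1]+st[i,3],16)
    print(st[i])
    for y in rows:
        xs=np.where(r[y])[0]; print((round((y-1.5)/f+90,1)),((xs[[0,-1]]-1.5)/f+150).round(1),end=" ")
    print()
a=totray(env.read_state()["tool_pos"]); 
for sw in(0,5,10,15):
    R_=R.from_euler("y",np.radians(sw)).apply([0,0,-1])  # swing of the axis about tray y
    g=np.array([a[0],a[1],a[2]-61]); A,B=[ps(O+Tr.apply(g+R_*d)) for d in(10,70)]
    print(sw,"axis px",A.round(1),B.round(1),"slope",((B-A)[0]/(B-A)[1]).round(3))
E
```

```text
[ 354  175   73  128 4964]
133.4 [249.6 249.9] 137.4 [243.1 249.9] 141.4 [238.4 247.6] 145.4 [241.1 250.1] 149.4 [241.6 251.9] 153.4 [241.1 253.4] 157.4 [241.9 255.1] 161.4 [244.4 255.9] 
[  231   326   197   102 11372]
171.1 [242.6 242.9] 175.1 [229.9 244.9] 179.1 [209.4 246.9] 183.1 [208.9 248.6] 187.1 [210.9 250.6] 191.1 [212.6 256.1] 195.1 [214.4 225.6] 
0 axis px [241.7 141.3] [250.4 161.5] slope 0.43
5 axis px [241.5 141.4] [248.5 161.8] slope 0.347
10 axis px [241.2 141.4] [246.6 161.9] slope 0.265
15 axis px [240.9 141.4] [244.6 161.8] slope 0.183
```

```bash
python3 - <<'E'
from h import *
env.move_l(T(77,160),rate=120); env.move_l(T(77,146),rate=60); env.hold(.2); S("near")
print(env.move_l(T(77,130),rate=15,f_stop=3)); s=S("touch"); z=totray(s["tool_pos"])[2]
print(env.move_l(T(77,z-4),rate=10,f_stop=6)); s=S("press"); z=totray(s["tool_pos"])[2]
env.move_l(T(77,z+1.2),rate=15); env.hold(.2); S("off")
print(env.move_l(T(62,z+1.2),rate=15,f_stop=3)); s=S("slide")
E
```

```text
near 24.14 pos [575.5 -57.2 243. ] tray [ 77.1  -0.  146.1] F [-0.1  0.  -2. ] Ft [-0.9  0.1 -1.8] w 61.5 g 30.0
True
touch 24.8 pos [578.9 -56.6 234.6] tray [7.67e+01 1.00e-01 1.37e+02] F [-2.4  1.1  3. ] Ft [-0.7  1.4  3.6] w 61.6 g 30.0
True
press 25.01 pos [578.9 -56.6 234.6] tray [7.67e+01 1.00e-01 1.37e+02] F [-2.   0.5  4.7] Ft [0.2 0.8 5.1] w 61.7 g 30.0
off 25.48 pos [578.6 -56.8 235.5] tray [ 76.8   0.  138. ] F [-0.1 -0.6 -2.1] Ft [-1.1 -0.6 -1.8] w 61.3 g 30.0
True
slide 26.09 pos [572.  -57.8 232.6] tray [ 69.6  -0.2 138.2] F [ 1.8 -0.1  0.5] Ft [ 1.8 -0.3 -0.4] w 61.4 g 30.0
```

```bash
python3 - <<'E'
from h import *
p=totray(env.read_state()["tool_pos"]); x=p[0]
print(env.move_l(T(x,p[2]-5),rate=10,f_stop=5)); s=S("floor"); p=totray(s["tool_pos"])
print(env.move_l(T(x-4,p[2]),rate=10,f_stop=4)); S("push")
set_gripper(74); env.hold(.3); m=totray(S("open")["tool_pos"])
env.move_l(T(m[0],m[2]+60),rate=80); env.move_l(T(m[0]-60,m[2]+160),rate=200)
q=down(YAW,TILT);m=q.as_matrix();p=np.array([555,-58,78])-300*m[:,2]-75*m[:,0]
env.reach(p,QT); im,st=snap("pics/w_tray4.png"); S("clear")
for e in rings(im):
    o,d=ray("wrist",e[:2],st); n=Tr.apply([0,0,1]); P=o+d[0]*((O+84*n-o)@n)/(d[0]@n); print(np.round(e,1),totray(P).round(1))
a=cv2.resize(im[0:200,180:340],None,fx=2.4,fy=2.4,interpolation=cv2.INTER_CUBIC)
b=cv2.resize(viewer.camera("scene")[120:250,190:300],(406,480),interpolation=cv2.INTER_CUBIC)
cv2.imwrite("pics/fin.png",np.hstack([a,b]))
E
```

```text
True
floor 26.36 pos [572.6 -57.7 231.6] tray [ 6.96e+01 -1.00e-01  1.37e+02] F [-2.  -0.3  3.4] Ft [-0.4 -0.   3.9] w 61.1 g 30.0
True
push 26.6 pos [572.5 -57.8 231.5] tray [ 69.5  -0.2 137. ] F [-0.2  0.5  2.2] Ft [0.9 0.5 2.1] w 61.5 g 30.0
open 27.33 pos [572.6 -57.8 231.6] tray [ 69.6  -0.2 137. ] F [-0.3 -0.6  0.1] Ft [-0.3 -0.6  0.3] w 74.0 g 0.0
clear 29.48 pos [362.9 -82.5 318.4] tray [-85.1   1.2 304.9] F [ 0.4 -0.   0.1] Ft [ 0.4 -0.1 -0.1] w 74.0 g 0.0
[257.6 179.5  29.1  29.9] [-80.9  -0.1  84. ]
[257.9 131.4  53.7  54.1] [-31.2  -0.4  84. ]
[257.7  82.7  30.   30.9] [18.3 -0.2 84. ]
[257.6  35.8  50.2  54.5] [67.6 -0.2 84. ]
```

View pics/fin.png

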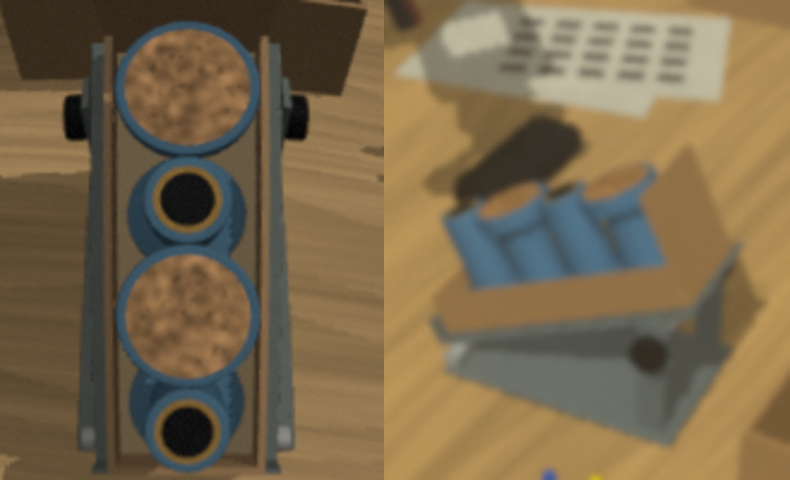

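The left half shows all four in one line, cork (187,90), ring (188,198), cork (187,313) and ring (188,432), with measured spacings of 49.7, 49.5 and 49.3 mm. The last foot's ellipse aspect is 0.921, against 0.92 expected if it is flat. The gripper is clear, so I'm handing in.

```bash
python3 - <<'E'
from station import workorder
print(workorder.sign_off())
E
```

```text
the job is handed in; nothing more can be done
None
```

Both holders are in the tray and the job is handed in: all four measure as one straight row at about 49.5 mm spacing, the last sits flat by its cork outline, and the gripper is released and clear; I made no separate check that the bystanders stayed put.

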